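# Load the laser marker: cover outside-up in the nest, tray home

## Robot

A 6-joint arm with a two-finger parallel gripper is mounted at the origin on the work surface. World frame = base frame: x ahead of the robot, y to its left, z up, the work surface at z = 0. Lengths are in m, angles in rad, forces in N, time in s.
With the tool pointing down it reaches from about 0.425 to 0.95 m from the base axis. Payload 3.5 kg.
Tool frame: the origin (TCP) lies between the finger pads; the fingertips stand 19 mm ahead of it and the grasp point (between the pads) is the TCP; z points along the fingers, y is the line along which they close (so a half turn about z gives the same grasp; the last joint's range is limited). The gripper opens to 85 mm and grips with 20 to 120 N. Pads are 22 mm wide; open, the fingers measure 114 mm over their backs; the gripper's body (76 mm by 85 mm) begins 54 mm behind the grasp point. The pads swing forward as they close: fully open they stand 13 mm farther back than shut.
Start: joints at [-1.291, 0.286, 1.577, -0, 1.279, -0.15], TCP at [0.281, -0.614, 0.25] pointing down, gripper open.
Joint ranges: [-2.77, 2.77], [-0.9, 2.22], [0.21, 2.48], [-1.53, 4.67], [0.24, 2.81], [-2.84, 2.84]. Speed limits (rad/s): [2.79, 2.79, 3.14, 3.14, 3.14, 3.14].

## Interface

Orientations are given as a unit quaternion [x, y, z, w].
In Python, from plant import monitor, eyes, ctrl gives the robot as it stands.
- The arm moves only by the shell command python3 -m handwheel 'ROWS' [FORCE]. ROWS is JSON, a list of rows, each a list of 7 numbers: the shift along the tool's x, y, z in units of 40 cm (1.0 is 40 cm), then the turn, a rotation vector about the tool's x, y, z in units of pi rad (1.0 is pi rad), then the opening, from -1 (shut) to 1 (fully open). A call has 1 to 12 rows; each row is the pose to reach, as a shift and turn from the pose commanded when the call began, along the tool's axes at that moment, turning the shorter way round; what a row does not reach only later rows make up. A row lasts 1/8 s, in which the tool goes at most 62.5 mm and 10.7 degrees, less where a joint would pass 70% of its speed; a pose out of reach is approached as far as the arm can. A call with a number of a shift or a turn outside -1 to 1 is refused whole. A call with a gripper value outside its range is refused whole. The fingers move at their own pace and stop on an object; FORCE is the grip in N (left out, the last holds). Time passes only in rows, so rows that repeat a pose let the fingers close. It gives the time, the measured TCP pose, the force, the opening and the grip force at its end, in the units of the state.
- monitor.get_state(): the state, without advancing time (a new reading comes with each control period).
- eyes.read_camera(name): name is "scene" or "side" or "wrist"; returns the picture (384x512x3 uint8, red, green, blue); there is no depth.
- eyes.camera_params(name): a dict with "K" (3x3 intrinsics, pixels), "k1" (the pictures are not rectified: a ray, as slopes to the right and down, at radius r is drawn at 1 + k1 r^2 times it, then the intrinsics apply), "R" (3x3) and "t" (3): a world point X has camera coordinates R X + t. Camera axes: x right, y down, z forward; pixel columns grow to the right and rows downward; lengths in m; the calibration is good to about 2 mm. A picture is of the moment at which its call begins: read the wrist's pose just before it. camera_params takes no time and is no camera call; for the wrist camera it gives the pose at the moment of the call.
- ctrl.sign_off(): hands the job in; it is judged then, once.
The state is a dict: "time": time; "qpos": joint angles; "dq": joint speeds; "joint_efforts": joint torques, N m; "eef_pos": TCP position; "tcp_rot": TCP orientation; "contact_force": force on the tool from outside, world axes, zero at the start; "wrist_torque": the same for the moment, N m; "opening": opening from 0.0 (shut) to 1.0 (fully open); "finger_force": force on a finger pad.
Only numpy, scipy, OpenCV 4.12 (cv2) and the standard library are available. Lean on these libraries where they do the work, as an engineer would, in place of code of your own. Each camera call takes 0.05 s, during which the arm holds its last target. There are 200 camera calls.

## Task

Load the laser marker: pull its loading tray out to the stop, then take the blue cover from the rack and lay it in the orange nest with its blue outside face up, fully down in the pocket, while the tray is still out at the stop. Once you have let go of the cover, push the tray all the way back home under the lens, with the cover still seated. Do not bump the laser head, and leave the other two covers and the fan, bottle and cup where they are.

Things in the scene. Friction and masses are not known exactly. Their poses are not given: they have to be found in the camera images.
- station: Fixed laser marking machine; place and yaw vary. Base plate 260 x 700 x 12 mm (x -130..130, y -220..480 mm), rails along its y, column at the +y end. Origin on the table under the nest centre's place when the tray is fully out. Its y axis is the tray's line of travel: +y towards the laser (home), -y out.
- tray (a joint): Loading tray sliding on the station's rails: 0 = home under the lens, 0.200 m = out at its stop, moving in station -y. Starts 0 to 0.07 m out. About 3 N friction, damping 8 N per m/s, no spring: it stays where it is left. Tray plate 200 mm (x) by 310 mm (y), top 40 mm above the table.
- tray_handle (a point): Centre of the bar of the bow handle standing on the tray's front (-y) end; moves with the tray, axes as the station's. Steel bar 12 mm thick along x, 100 mm between its two legs, axis 42 mm above the tray plate (82 mm above the table), clear under and on both sides: pinch or hook it from above. Nest centre 185 mm in +y from it; when home, the laser head is 120 mm away in +y.
- nest (a point): Centre of the pocket floor in the orange nest block, 48 mm above the table; moves with the tray, axes as the station's. Pocket 84 mm (x) by 124 mm (y), 10 mm deep, upper edges with 2 mm 45 degree lead-ins; 2 mm play each side of the cover. Block 170 mm (x) by 176 mm (y), rim 58 mm above the table; a 40 mm wide thumb notch, pocket deep, goes out from the middle of both long sides (+x, -x).
- laser_head: Grey scan head 130 x 130 x 120 mm with a round lens below and a blue tube towards the column; fixed to the station, 340 mm and up above the table (lens from 320 mm). Origin at the centre of the lens's underside, straight above the nest when the tray is home. Do not bump it.
- rack: Fixed black slotted rack, any yaw, 205 mm (x) by 150 mm (y), base 8 mm thick, three slots along its y at x = -70, 0 and +70 mm, slot walls up to 23 mm above the table. Each slot holds one cover standing on a long edge. Origin on the table at its centre.
- cover_blue: Blue cast pan 24 (own x) by 120 (y) by 80 mm (z), 0.10-0.21 kg, origin mid box. +x: out of the closed flat blue outside. -x: open side, bare metal, 4 mm rim, 18 mm wide rib along z at mid length flush with the rim (pinch the 24 mm there). Starts upright in a slot, axes as the rack's, foot 8 mm up, 46 mm from neighbours; on edge it tips past 17 deg. Seated: origin 12 mm over the floor.
- cover_red: Same cover in red, standing in another slot; leave it in its place.
- cover_grey: Same cover in dark grey, standing in another slot; leave it in its place.
- fume_fan: Loose black axial fan standing on the table beyond the tray, 38 mm (x) by 120 mm (y) by 120 mm high; origin under its centre. Leave it.
- wipe_bottle: Loose white bottle with blue cap, 60 mm across, 160 mm high; origin under its centre. Leave it.
- parts_cup: Loose yellow cup, 76 mm across the rim, 80 mm high; origin under its centre. Leave it.
There are look-alikes about, which are no part of the job. Leave any turquoise look-alike of the cover_blue alone.

How it is judged:
By the outcome, as a careful person would: the job done as asked, in the order asked, and still so for the second after the job is handed in, with the robot touching nothing.
It also fails if it takes over 72 s, if anything falls off the work surface, if the arm or the gripper's body presses on something with over 40 N, if the wrist force passes 120 N, or if a joint passes its speed limit or range.

## Working session

There is one attempt and no reset: what is moved stays moved. The work goes in short steps, Python scripts to look and compute and a shell command to move; the robot and the scene stay as the last step left them, time stands still between calls to the robot, and variables do not carry over. Pictures are saved under pics/ and viewed, at most 10 in all, crops included, and the job is handed in when it is done.

```bash
ls; mkdir -p pics; python3 - <<'E'
from plant import monitor, eyes, ctrl
import cv2,json,numpy as np
print(monitor.get_state())
for n in ("scene","side","wrist"):
    p=eyes.camera_params(n); print(n,{k:np.round(v,4).tolist() for k,v in p.items()})
a=[eyes.read_camera(n) for n in ("scene","side","wrist")]
for n,i in zip(("scene","side","wrist"),a): cv2.imwrite(f"pics/{n}0.png",i[:,:,::-1])
cv2.imwrite("pics/s0big.png",cv2.resize(a[0][:,:,::-1],(800,600),interpolation=cv2.INTER_CUBIC))
cv2.imwrite("pics/d0big.png",cv2.resize(a[1][:,:,::-1],(800,600),interpolation=cv2.INTER_CUBIC))
E
```

```text
pics
{'time': 0.0, 'qpos': array([-1.29101091e+00,  2.87193549e-01,  1.57821114e+00,  1.23323096e-05,
        1.27859004e+00, -1.49969527e-01]), 'dq': array([-0.00038828,  0.00052812,  0.00013236, -0.00011187,  0.0018617 ,
        0.00027639]), 'joint_efforts': array([-1.27396033e-04, -4.05982339e+01, -2.92626840e+01, -1.64576704e-04,
        5.83595989e-03,  7.19887424e-06]), 'eef_pos': array([ 0.28111128, -0.61299231,  0.24891005]), 'tcp_rot': array([ 9.77002203e-01,  2.13225825e-01, -7.20118353e-05, -1.19888959e-03]), 'contact_force': array([0.32806443, 0.23521926, 0.4951094 ]), 'wrist_torque': array([-0.0474425 ,  0.02517723, -0.02816068]), 'finger_force': 0.0, 'opening': 0.9987047941406252}
scene {'K': [[411.964, 0.0, 251.5966], [0.0, 411.964, 190.7763], [0.0, 0.0, 1.0]], 'k1': 0.0419, 'R': [[0.7962, 0.6049, 0.0091], [0.5146, -0.6694, -0.5358], [-0.318, 0.4314, -0.8443]], 't': [-0.4204, -0.1875, 1.7419]}
side {'K': [[486.49, 0.0, 261.8152], [0.0, 486.49, 190.0047], [0.0, 0.0, 1.0]], 'k1': -0.0432, 'R': [[-0.9004, -0.435, 0.0073], [-0.3027, 0.6143, -0.7287], [0.3125, -0.6583, -0.6848]], 't': [0.5041, 0.3241, 1.6076]}
wrist {'K': [[274.9244, 0.0, 255.7929], [0.0, 274.9244, 191.8692], [0.0, 0.0, 1.0]], 'k1': -0.033, 'R': [[0.4179, -0.9085, -0.0034], [-0.8722, -0.4022, 0.2783], [-0.2542, -0.1133, -0.9605]], 't': [-0.6736, -0.0386, 0.3786]}
```

View pics/s0big.png

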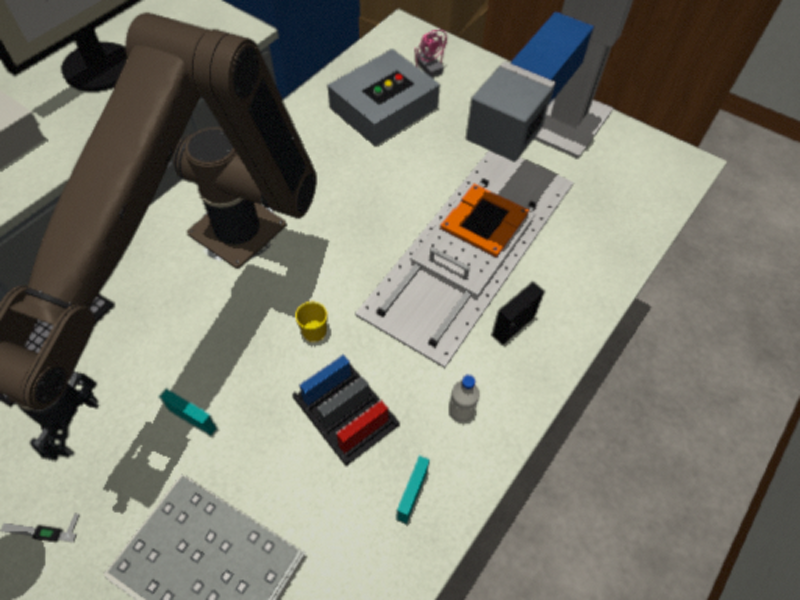

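View pics/d0big.png

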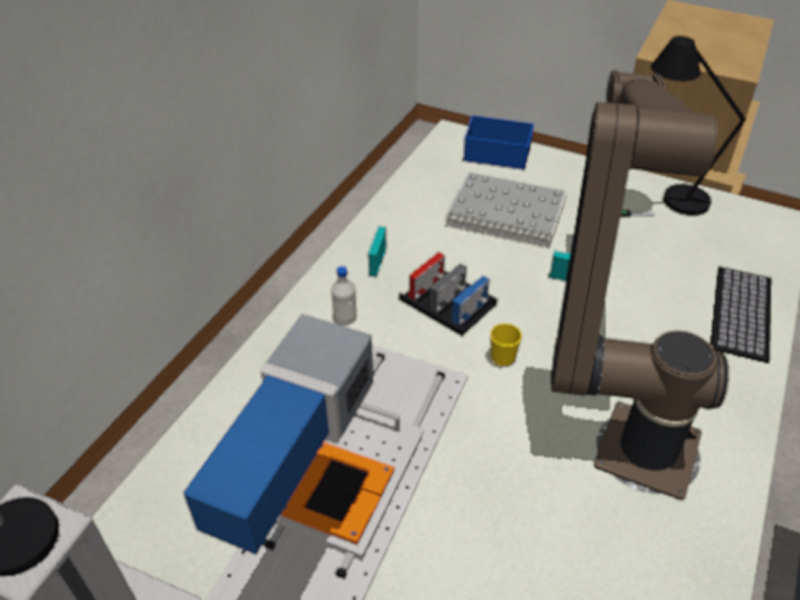

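The scene camera shows the rack at about (345,410) with blue in the left slot. The tray is nearly home, with its handle at about (450,262) in scene and (380,415) in side. I'll enlarge both.

```bash
cat > h.py <<'E'
import numpy as np,cv2
from plant import monitor,eyes,ctrl
from scipy.spatial.transform import Rotation as Ro
def crop(im,x,y,w=80,h=60,s=5): return cv2.resize(im[y:y+h,x:x+w],(w*s,h*s),interpolation=cv2.INTER_CUBIC)
def ray(p,uv):
    K=np.array(p["K"]);k=p["k1"];R=np.array(p["R"]);t=np.array(p["t"])
    d=np.array([(uv[0]-K[0,2])/K[0,0],(uv[1]-K[1,2])/K[1,1]]);s=d.copy()
    for _ in range(20): s=d/(1+k*(s@s))
    v=R.T@np.append(s,1); return -R.T@t, v/np.linalg.norm(v)
def onz(p,uv,z):
    c,v=ray(p,uv); return c+v*(z-c[2])/v[2]
def tri(obs):
    A=np.zeros((3,3));b=np.zeros(3);L=[ray(*o) for o in obs]
    for c,v in L: M=np.eye(3)-np.outer(v,v);A+=M;b+=M@c
    x=np.linalg.solve(A,b); return x,[float(np.linalg.norm(np.cross(x-c,v))) for c,v in L]
def proj(p,X):
    c=np.array(p["R"])@X+np.array(p["t"]);s=c[:2]/c[2];s=s*(1+p["k1"]*(s@s));K=np.array(p["K"]);return K[:2,:2]@s+K[:2,2]
E
python3 - <<'E'
from h import *
s=cv2.imread("pics/scene0.png");d=cv2.imread("pics/side0.png")
cv2.imwrite("pics/c1.png",np.vstack([np.hstack([crop(s,182,230),crop(d,250,155)]),np.hstack([crop(s,255,140),crop(d,210,240)])]))
E
```

```text
(no output)
```

View pics/c1.png

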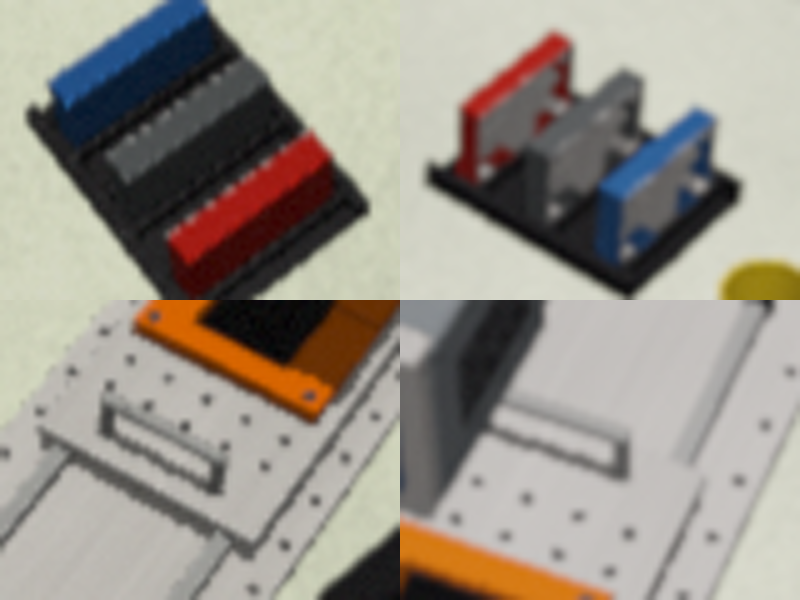

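```bash
python3 - <<'E'
from h import *
S=eyes.camera_params("scene");D=eyes.camera_params("side")
s1=lambda x,y:((x+.5)/5-.5+182,(y+.5)/5-.5+230)
d1=lambda x,y:((x-400+.5)/5-.5+250,(y+.5)/5-.5+155)
s2=lambda x,y:((x+.5)/5-.5+255,(y-300+.5)/5-.5+140)
d2=lambda x,y:((x-400+.5)/5-.5+210,(y-300+.5)/5-.5+240)
f=lambda x:np.round(x,4)
print("handle -x end",tri([(S,s2(104,402)),(D,d2(625,437))]))
hl,hr=onz(S,s2(104,404),.085),onz(S,s2(226,460),.085);print("bar scene z.085",f(hl),f(hr),np.linalg.norm(hr-hl),np.arctan2(*(hr-hl)[1::-1]))
# tray front plate corners (top .040)
a,b=onz(S,s2(42,432),.04),onz(S,s2(252,546),.04);print("tray front",f(a),f(b),np.linalg.norm(b-a),np.arctan2(*(b-a)[1::-1]))
print("tray -x corner tri",tri([(S,s2(42,432)),(D,d2(703,478))]))
n=onz(S,s2(137,325),.058),onz(S,s2(318,413),.058);print("nest front",f(n[0]),f(n[1]),np.linalg.norm(n[1]-n[0]),np.arctan2(*(n[1]-n[0])[1::-1]))
print("blue")
for nm,a,b in(("closed far",(213,15),(600,182)),("open far",(196,-6),(619,196)),("closed near",(70,107),(697,110)),("open near",(52,83),(715,121))):
    print(nm,[f(x) for x in tri([(S,s1(*a)),(D,d1(*b))])],f(onz(S,s1(*a),.088)),f(onz(D,d1(*b),.088)))
E
```

```text
handle -x end (array([0.48510119, 0.20935023, 0.07895908]), [0.00013790383604363293, 0.00013790383604381028])
bar scene z.085 [0.4884 0.2038 0.085 ] [0.5932 0.2174 0.085 ] 0.10565322103307916 0.12856279821648997
tray front [0.448  0.1799 0.04  ] [0.6403 0.1915 0.04  ] 0.19263728642048975 0.06019124752383462
tray -x corner tri (array([0.44241489, 0.18466615, 0.03060709]), [0.001989849110657359, 0.001989849110657137])
nest front [0.4529 0.3027 0.058 ] [0.6175 0.3173 0.058 ] 0.16524732278493096 0.08836540140289353
blue
closed far [array([ 0.5259, -0.1606,  0.0853]), array([0.0028, 0.0028])] [ 0.5294 -0.1603  0.088 ] [ 0.5226 -0.1596  0.088 ]
open far [array([ 0.5067, -0.1544,  0.0844]), array([0.0018, 0.0018])] [ 0.5097 -0.1549  0.088 ] [ 0.5039 -0.152   0.088 ]
closed near [array([ 0.4918, -0.2718,  0.082 ]), array([0.0027, 0.0027])] [ 0.4966 -0.2723  0.088 ] [ 0.4875 -0.2671  0.088 ]
open near [array([ 0.4726, -0.2656,  0.0835]), array([0.0009, 0.0009])] [ 0.4752 -0.2665  0.088 ] [ 0.4704 -0.2614  0.088 ]
```

Blue stands in the rack's robot-side slot, with its closed face turned away from the robot. It is at about (0.500,-0.213), yaw about -0.295. The handle is at about (0.54,0.21), yaw about 0.09. Next I'll take a close wrist look over blue.

```bash
cat >> h.py <<'E'
def Rdown(yaw):  # tool x at world angle yaw, tool z down
    c,s=np.cos(yaw),np.sin(yaw); return np.array([[c,s,0],[s,-c,0],[0,0,-1.]])
def rel(pos,R):
    st=monitor.get_state();R0=Ro.from_quat(st["tcp_rot"]).as_matrix()
    d=R0.T@(np.array(pos)-st["eef_pos"])/.4; w=Ro.from_matrix(R0.T@R).as_rotvec()/np.pi
    print("row",np.round(d,4),np.round(w,4),"| pos",np.round(st["eef_pos"],4),"F",np.round(st["contact_force"],1),"t",round(st["time"],2))
E
python3 -c "
from h import *
rel([.49,-.215,.25],Rdown(1.276))"
```

```text
row [ 8.894e-01 -6.872e-01 -4.000e-04] [-0.0005 -0.0003 -0.2694] | pos [ 0.2812 -0.6131  0.2492] F [ 0.4 -0.4 -0.2] t 0.15
```

```bash
python3 -m handwheel '[[0.889,-0.687,0,0,0,-0.269,0.05],[0.889,-0.687,0,0,0,-0.269,0.05],[0.889,-0.687,0,0,0,-0.269,0.05],[0.889,-0.687,0,0,0,-0.269,0.05],[0.889,-0.687,0,0,0,-0.269,0.05],[0.889,-0.687,0,0,0,-0.269,0.05],[0.889,-0.687,0,0,0,-0.269,0.05],[0.889,-0.687,0,0,0,-0.269,0.05],[0.889,-0.687,0,0,0,-0.269,0.05],[0.889,-0.687,0,0,0,-0.269,0.05],[0.889,-0.687,0,0,0,-0.269,0.05]]' 60
python3 - <<'E'
from h import *
import pickle
rel([.49,-.215,.25],Rdown(1.276))
p=eyes.camera_params("wrist");im=eyes.read_camera("wrist")[:,:,::-1]
cv2.imwrite("pics/w1.png",im);pickle.dump(p,open("w1.pkl","wb"))
cv2.imwrite("pics/w1b.png",cv2.resize(im,(800,600),interpolation=cv2.INTER_CUBIC))
E
```

```text
time: 1.52
eef_pos: [0.4895, -0.217, 0.2502]
tcp_rot: [0.804, 0.594, -0.0, -0.0]
contact_force: [-1.1, 0.0, 0.1]
opening: 0.524
finger_force: 0.0
row [ 0.0052 -0.0002  0.0005] [-0.0001  0.0001 -0.0011] | pos [ 0.4895 -0.217   0.2502] F [-1.1  0.   0.1] t 1.52
```

View pics/w1b.png

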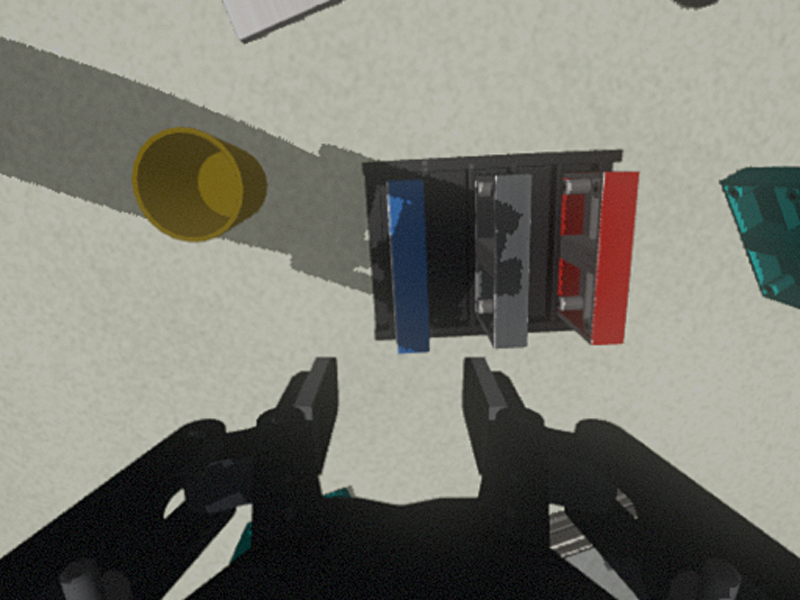

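Wrist view: blue's top face corners are at (389,182), (424,180), (430,351) and (397,353). Red and grey show their open sides to the left, towards blue, so blue's closed side is on the right (rack +x).

```bash
python3 - <<'E'
from h import *
import pickle
p=pickle.load(open("w1.pkl","rb"));S=eyes.camera_params("scene");D=eyes.camera_params("side")
w=lambda x,y:((x+.5)*.64-.5,(y+.5)*.64-.5)
s1=lambda x,y:((x+.5)/5-.5+182,(y+.5)/5-.5+230)
d1=lambda x,y:((x-400+.5)/5-.5+250,(y+.5)/5-.5+155)
P=[onz(p,w(*q),.088) for q in((389,182),(424,180),(430,351),(397,353))]
print(np.round(P,4).tolist(),"c",np.mean(P,0))
a=(P[0]+P[1]-P[2]-P[3])/2;print("len",np.linalg.norm(a),"yang",np.arctan2(a[1],a[0]),"wid",np.linalg.norm(P[0]-P[1]),np.linalg.norm(P[2]-P[3]))
for q,a,b in(((424,180),(213,15),(600,182)),((389,182),(196,-6),(619,196)),((430,351),(70,107),(697,110)),((397,353),(52,83),(715,121))):
    x,e=tri([(p,w(*q)),(S,s1(*a)),(D,d1(*b))]);print(np.round(x,4),np.round(e,4))
R=[onz(p,w(*q),.088) for q in((605,172),(638,172),(625,343),(592,343))]
a=(R[0]+R[1]-R[2]-R[3])/2;print("red c",np.mean(R,0),np.linalg.norm(a),np.arctan2(a[1],a[0]),"dist",np.linalg.norm(np.mean(R,0)-np.mean(P,0)))
E
```

```text
[[0.5008, -0.1515, 0.088], [0.5226, -0.1568, 0.088], [0.4939, -0.2716, 0.088], [0.4708, -0.2662, 0.088]] c [ 0.49702578 -0.2115224   0.088     ]
len 0.11841223709345035 yang 1.3204182778239721 wid 0.022486810658535316 0.023694576226049823
[ 0.5246 -0.1589  0.0854] [0.0027 0.0037 0.0029]
[ 0.5044 -0.1529  0.0845] [0.004  0.0037 0.0018]
[ 0.4925 -0.2727  0.0824] [0.0016 0.0027 0.0031]
[ 0.4719 -0.2662  0.0841] [0.0021 0.0019 0.0004]
red c [ 0.63199569 -0.2460162   0.088     ] 0.11804846238412436 1.3345622586578458 dist 0.13930793417262696
```

Blue: centre (0.497,-0.212), long axis at 1.32 rad, top about 85–88 mm, and red 139 mm away, all consistent with the text. Now the handle.

```bash
python3 -c "
from h import *
rel([.53,.15,.26],Rdown(1.66))"
```

```text
row [ 0.9064 -0.1727 -0.0245] [-1.000e-04  0.000e+00 -1.233e-01] | pos [ 0.4895 -0.2169  0.2502] F [0.2 0.1 0.3] t 1.57
```

```bash
python3 -m handwheel '[[0.906,-0.173,-0.025,0,0,-0.123,-1],[0.906,-0.173,-0.025,0,0,-0.123,-1],[0.906,-0.173,-0.025,0,0,-0.123,-1],[0.906,-0.173,-0.025,0,0,-0.123,-1],[0.906,-0.173,-0.025,0,0,-0.123,-1],[0.906,-0.173,-0.025,0,0,-0.123,-1],[0.906,-0.173,-0.025,0,0,-0.123,-1],[0.906,-0.173,-0.025,0,0,-0.123,-1]]' 
python3 - <<'E'
from h import *
import pickle
rel([.53,.15,.26],Rdown(1.66))
p=eyes.camera_params("wrist");im=eyes.read_camera("wrist")[:,:,::-1]
cv2.imwrite("pics/w2.png",im);pickle.dump(p,open("w2.pkl","wb"))
cv2.imwrite("pics/w2b.png",cv2.resize(im,(800,600),interpolation=cv2.INTER_CUBIC))
E
```

```text
time: 2.58
eef_pos: [0.5296, 0.1505, 0.2601]
tcp_rot: [0.675, 0.738, -0.0, 0.0]
contact_force: [-0.1, -0.5, -0.7]
opening: -0.003
finger_force: 0.0
row [-0.0012  0.0009  0.0002] [-0.0002  0.0002  0.0003] | pos [0.5296 0.1505 0.2601] F [-0.1 -0.5 -0.7] t 2.58
```

View pics/w2b.png

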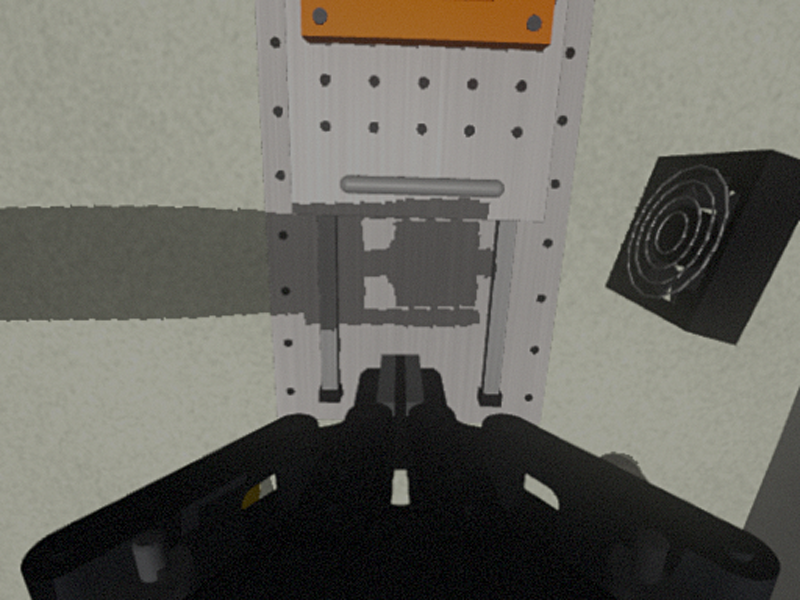

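The bar runs from (341,184) to (504,188), with the tray front edge below it at y≈205–218 and the nest front edge at y≈40.

```bash
python3 - <<'E'
from h import *
import pickle
p=pickle.load(open("w2.pkl","rb"));S=eyes.camera_params("scene")
w=lambda x,y:((x+.5)*.64-.5,(y+.5)*.64-.5)
s2=lambda x,y:((x+.5)/5-.5+255,(y-300+.5)/5-.5+140)
def seg(n,a,b,z):
    A,B=onz(p,w(*a),z),onz(p,w(*b),z);print(n,np.round(A,4),np.round(B,4),"L",np.linalg.norm(B-A).round(4),"ang",np.arctan2(*(B-A)[1::-1]).round(4),"mid",np.round((A+B)/2,4))
seg("bar",(341,184),(504,188),.085)
seg("nest front",(302,36),(553,43),.058)
seg("tray front",(292,204),(545,220),.04)
seg("base L",(257,20),(276,418),.012)
seg("base R",(591,20),(541,418),.012)
seg("rail L",(319,216),(321,390),.03)
seg("fan",(606,287),(658,157),.12)
print(tri([(p,w(341,184)),(S,s2(103,403))]),tri([(p,w(504,188)),(S,s2(226,461))]))
E
```

```text
bar [0.4826 0.2115 0.085 ] [0.5921 0.219  0.085 ] L 0.1098 ang 0.0686 mid [0.5373 0.2153 0.085 ]
nest front [0.447  0.3059 0.058 ] [0.6173 0.3175 0.058 ] L 0.1706 ang 0.0683 mid [0.5321 0.3117 0.058 ]
tray front [0.4391 0.1916 0.04  ] [0.639  0.1976 0.04  ] L 0.2 ang 0.0299 mid [0.5391 0.1946 0.04  ]
base L [0.4014 0.3264 0.012 ] [ 0.4209 -0.0182  0.012 ] L 0.3451 ang -1.514 mid [0.4112 0.1541 0.012 ]
base R [0.6573 0.3503 0.012 ] [0.6804 0.0057 0.012 ] L 0.3454 ang -1.5039 mid [0.6688 0.178  0.012 ]
rail L [0.4589 0.1832 0.03  ] [0.4668 0.0266 0.03  ] L 0.1568 ang -1.5203 mid [0.4628 0.1049 0.03  ]
fan [0.6584 0.165  0.12  ] [0.6721 0.2458 0.12  ] L 0.082 ang 1.4026 mid [0.6653 0.2054 0.12  ]
(array([0.48183037, 0.2114808 , 0.07319206]), [0.0008844568759077413, 0.000884456875907599]) (array([0.59279904, 0.21893052, 0.08158333]), [0.0001456305823109772, 0.00014563058231106308])
```

```bash
python3 -c "
from h import *
rel([.535,.246,.13],Rdown(1.637));rel([.535,.246,.082],Rdown(1.637))"
```

```text
row [0.2381 0.0349 0.3251] [-0.0002  0.0001  0.0073] | pos [0.5296 0.15   0.2601] F [-0.2 -0.4 -1.1] t 2.62
row [0.2381 0.035  0.4451] [-0.0002  0.0001  0.0073] | pos [0.5296 0.15   0.2601] F [-0.2 -0.4 -1.1] t 2.62
```

```bash
python3 -m handwheel '[[0.12,0.017,0.3,0,0,0.007,-1],[0.238,0.035,0.325,0,0,0.007,-1],[0.238,0.035,0.325,0,0,0.007,-1],[0.238,0.035,0.325,0,0,0.007,-1],[0.238,0.035,0.445,0,0,0.007,-1],[0.238,0.035,0.445,0,0,0.007,-1],[0.238,0.035,0.445,0,0,0.007,-1]]'
python3 -c "
from h import *
u=np.array([.066,-.998,0])
b=np.array([.535,.246,.082])
for d in(.05,.19,.21):rel(b+u*d,Rdown(1.637))"
```

```text
time: 3.5
eef_pos: [0.5363, 0.2464, 0.0844]
tcp_rot: [0.683, 0.73, 0.001, 0.001]
contact_force: [0.1, 0.2, 0.2]
opening: -0.004
finger_force: 0.0
row [-0.1257 -0.0034  0.0059] [ 0.0008 -0.0001  0.0002] | pos [0.5363 0.2464 0.0844] F [0.1 0.2 0.2] t 3.5
row [-0.4758 -0.0036  0.0058] [ 0.0008 -0.0001  0.0002] | pos [0.5363 0.2464 0.0844] F [0.1 0.2 0.2] t 3.5
row [-0.5258 -0.0037  0.0058] [ 0.0008 -0.0001  0.0002] | pos [0.5363 0.2464 0.0844] F [0.1 0.2 0.2] t 3.5
```

```bash
python3 -m handwheel '[[-0.025,0,0.003,0,0,0,-1],[-0.05,0,0.003,0,0,0,-1],[-0.1,0,0.003,0,0,0,-1],[-0.15,0,0.003,0,0,0,-1],[-0.2,-0.001,0.003,0,0,0,-1],[-0.26,-0.002,0.003,0,0,0,-1],[-0.32,-0.003,0.003,0,0,0,-1],[-0.37,-0.003,0.003,0,0,0,-1],[-0.41,-0.003,0.003,0,0,0,-1],[-0.44,-0.003,0.003,0,0,0,-1],[-0.46,-0.003,0.003,0,0,0,-1]]'
python3 -m handwheel '[[-0.01,0,0,0,0,0,-1],[-0.02,0,0,0,0,0,-1],[-0.03,0,0,0,0,0,-1],[-0.04,0,0,0,0,0,-1]]'
```

```text
time: 4.88
eef_pos: [0.546, 0.063, 0.0809]
tcp_rot: [0.683, 0.731, -0.0, -0.0]
contact_force: [0.3, 3.8, 0.9]
opening: -0.003
finger_force: 1.8
time: 5.38
eef_pos: [0.5469, 0.0477, 0.0808]
tcp_rot: [0.682, 0.731, -0.0, -0.001]
contact_force: [-0.1, 3.1, 1.5]
opening: -0.002
finger_force: 1.6
```

```bash
python3 -m handwheel '[[-0.01,0,0,0,0,0,-1],[-0.02,0,0,0,0,0,-1],[-0.025,0,0,0,0,0,-1],[-0.025,0,0,0,0,0,-1]]'
```

```text
time: 5.88
eef_pos: [0.5473, 0.0415, 0.0809]
tcp_rot: [0.683, 0.73, 0.003, -0.003]
contact_force: [-1.1, 16.6, 2.6]
opening: 0.0
finger_force: 8.4
```

The force rises to 16.6 N, so the tray is at its stop. I'll back off, lift and look at the nest.

```bash
python3 -m handwheel '[[0.03,0,0,0,0,0,-1],[0.03,0,-0.12,0,0,0,-1],[0.1,0,-0.25,0,0,0,-1],[0.2,0,-0.4,0,0,0,-1],[0.2,0,-0.45,0,0,0,-1],[0.2,0,-0.45,0,0,0,-1]]'
python3 - <<'E'
from h import *
import pickle
p=eyes.camera_params("wrist");im=eyes.read_camera("wrist")[:,:,::-1]
cv2.imwrite("pics/w3.png",im);pickle.dump(p,open("w3.pkl","wb"))
cv2.imwrite("pics/w3b.png",cv2.resize(im,(800,600),interpolation=cv2.INTER_CUBIC))
cv2.imwrite("pics/scene3.png",eyes.read_camera("scene")[:,:,::-1])
E
```

```text
time: 6.62
eef_pos: [0.5441, 0.1174, 0.2641]
tcp_rot: [0.682, 0.731, 0.002, 0.003]
contact_force: [0.3, 0.2, 0.1]
opening: 0.003
finger_force: 0.0
```

View pics/w3b.png

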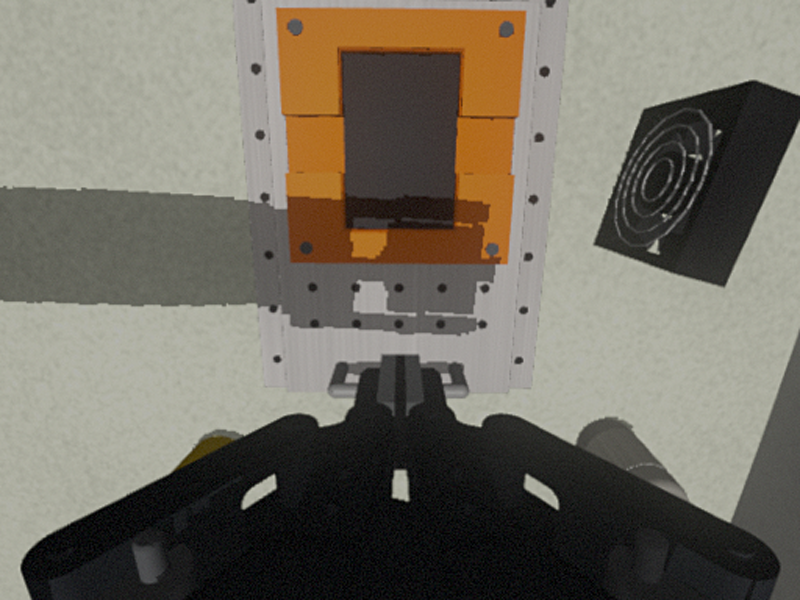

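The nest block corners are at (276,9), (526,12), (509,264) and (289,263). The pocket opening is at (338,47), (465,48), (455,228) and (345,228), with the notches left and right.

```bash
python3 - <<'E'
from h import *
import pickle
p=pickle.load(open("w3.pkl","rb"));S=eyes.camera_params("scene")
w=lambda x,y:((x+.5)*.64-.5,(y+.5)*.64-.5)
for n,z,Q in(("block",.058,[(276,9),(526,12),(509,264),(289,263)]),("pocket",.058,[(338,47),(466,48),(456,229),(344,228)]),("bar",.085,[(328,390),(469,391)])):
    P=[onz(p,w(*q),z) for q in Q];print(n,np.round(P,4).tolist(),"c",np.mean(P,0).round(4))
    if len(P)>2:
        a=(P[0]+P[1]-P[2]-P[3])/2;b=(P[1]+P[2]-P[0]-P[3])/2
        print(" y len",np.linalg.norm(a).round(4),"ang-90",np.arctan2(a[1],a[0])-np.pi/2," x len",np.linalg.norm(b).round(4),"ang",np.arctan2(b[1],b[0]))
# predicted pocket centre / block corners in scene picture for cross-check of height
c=np.array([.535,.21,.058])
y=np.array([-.066,.998,0]);x=np.array([.998,.066,0])
im=cv2.imread("pics/scene3.png")
hsv=cv2.cvtColor(im,cv2.COLOR_BGR2HSV);m=cv2.inRange(hsv,(5,180,60),(18,255,255))
k=cv2.connectedComponentsWithStats(m)[2];print(k[1:][k[1:,4]>200])
ys,xs=np.where(m);h=cv2.convexHull(np.stack([xs,ys],1).astype(np.int32));print("hull",cv2.approxPolyDP(h,4,True)[:,0].tolist())
for sx,sy in((-1,-1),(1,-1),(1,1),(-1,1)): print(proj(S,c+x*.085*sx+y*.088*sy).round(1))
m=cv2.inRange(hsv,(24,150,60),(34,255,255));ys,xs=np.where(m);print("cup px",xs.mean(),ys.mean(),onz(S,(xs.mean(),ys.mean()),.045))
print("fan corner",onz(p,w(595,243),.0),onz(p,w(643,108),.12))
E
```

```text
block [[0.4476, 0.2906, 0.058], [0.6166, 0.3011, 0.058], [0.6286, 0.1272, 0.058], [0.4573, 0.116, 0.058]] c [0.5375 0.2087 0.058 ]
 y len 0.1746 ang-90 0.06218979846859485  x len 0.1705 ang 0.0634645918488441
pocket [[0.4903, 0.2699, 0.058], [0.5782, 0.2756, 0.058], [0.5843, 0.1512, 0.058], [0.4991, 0.146, 0.058]] c [0.538  0.2107 0.058 ]
 y len 0.1243 ang-90 0.059658127397136385  x len 0.0867 ang 0.06326151154386235
bar [[0.494, 0.023, 0.085], [0.6041, 0.0296, 0.085]] c [0.549  0.0263 0.085 ]
[[ 257  152   58   46 1023]]
hull [[257, 177], [272, 157], [422, 69], [293, 197]]
[255.1 174.8]
[293.  195.5]
[315.6 164. ]
[278.8 145.2]
cup px 201.28643216080403 199.28391959798995 [ 0.3574141  -0.08922759  0.045     ]
fan corner [0.72086227 0.14155036 0.        ] [0.67730232 0.23624315 0.12      ]
```

Nest: (0.5375, 0.2095), yaw 0.0625, with sizes matching the text. Now I'll fetch blue.

```bash
python3 -c "
from h import *
rel([.4975,-.212,.16],Rdown(1.32))"
```

```text
row [-0.8121 -0.1667  0.2502] [-0.0005  0.0004  0.1015] | pos [0.5421 0.1168 0.2596] F [ 0.4  0.5 -0.9] t 6.72
```

```bash
python3 -m handwheel '[[-0.812,-0.167,0,0,0,0.1015,0.05],[-0.812,-0.167,0,0,0,0.1015,0.05],[-0.812,-0.167,0,0,0,0.1015,0.05],[-0.812,-0.167,0,0,0,0.1015,0.05],[-0.812,-0.167,0,0,0,0.1015,0.05],[-0.812,-0.167,0.1,0,0,0.1015,0.05],[-0.812,-0.167,0.25,0,0,0.1015,0.05],[-0.812,-0.167,0.25,0,0,0.1015,0.05],[-0.812,-0.167,0.25,0,0,0.1015,0.05]]' 60
python3 - <<'E'
from h import *
import pickle
rel([.4975,-.212,.064],Rdown(1.32))
p=eyes.camera_params("wrist");im=eyes.read_camera("wrist")[:,:,::-1]
cv2.imwrite("pics/w4b.png",cv2.resize(im,(800,600),interpolation=cv2.INTER_CUBIC));pickle.dump(p,open("w4.pkl","wb"))
E
```

```text
time: 7.85
eef_pos: [0.4982, -0.2114, 0.1615]
tcp_rot: [0.79, 0.613, -0.0, -0.0]
contact_force: [0.4, 0.3, -0.2]
opening: 0.523
finger_force: 0.0
row [-0.0019 -0.0013  0.2437] [-0.0001  0.      0.0001] | pos [ 0.4982 -0.2114  0.1615] F [ 0.4  0.3 -0.2] t 7.85
```

View pics/w4b.png

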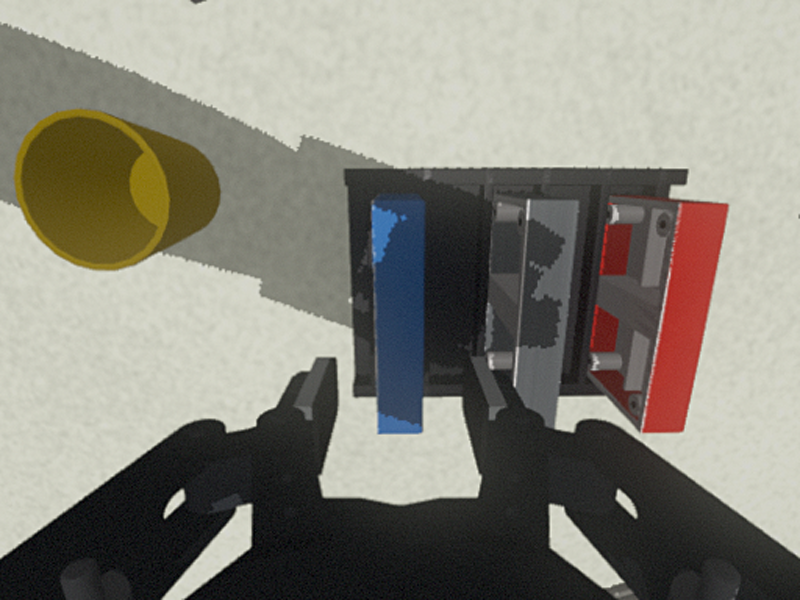

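Blue is centred between the fingers: top corners (372,200), (424,197), (423,433) and (378,433), axis at x≈400. Grey is clear of the right finger. A quick check of the centre along the length:

```bash
python3 - <<'E'
from h import *
import pickle
p=pickle.load(open("w4.pkl","rb"));q0=pickle.load(open("w1.pkl","rb"))
w=lambda x,y:((x+.5)*.64-.5,(y+.5)*.64-.5)
P=[onz(p,w(*q),.088) for q in((372,200),(424,197),(423,433),(378,433))]
a=(P[0]+P[1]-P[2]-P[3])/2;c=np.mean(P,0);print(c,np.linalg.norm(a),np.arctan2(a[1],a[0]))
for a,b in(((372,200),(389,182)),((424,197),(424,180)),((423,433),(430,351)),((378,433),(397,353))): print(np.round(tri([(p,w(*a)),(q0,w(*b))])[0],4))
rel([c[0],c[1],.064],Rdown(1.32))
E
```

```text
[ 0.49668091 -0.21090193  0.088     ] 0.11988645885604449 1.3313689898256282
[ 0.5006 -0.1508  0.0976]
[ 0.5248 -0.158   0.0352]
[ 0.494  -0.2708  0.0898]
[ 0.4709 -0.2662  0.0879]
row [ 0.0007 -0.0071  0.2475] [0.0008 0.0004 0.0002] | pos [ 0.4991 -0.2117  0.163 ] F [0.2 0.1 0.8] t 7.9
```

```bash
python3 -m handwheel '[[0,-0.003,0.1,0,0,0,0.05],[0,-0.003,0.2,0,0,0,0.05],[0,-0.003,0.244,0,0,0,0.05],[0,-0.003,0.244,0,0,0,0.05],[0,-0.003,0.244,0,0,0,-1],[0,-0.003,0.244,0,0,0,-1],[0,-0.003,0.244,0,0,0,-1],[0,-0.003,0.244,0,0,0,-1]]' 60
```

```text
time: 8.9
eef_pos: [0.4986, -0.2118, 0.0659]
tcp_rot: [0.79, 0.613, 0.001, 0.002]
contact_force: [0.1, 1.2, 6.8]
opening: 0.271
finger_force: 60.1
```

Gripped: opening 23 mm, 60 N. Lifting straight up.

```bash
python3 -m handwheel '[[0,0,-0.08,0,0,0,-1],[0,0,-0.2,0,0,0,-1],[0,0,-0.35,0,0,0,-1],[0,0,-0.45,0,0,0,-1],[0,0,-0.45,0,0,0,-1]]'
cat >> h.py <<'E'
X=np.array([np.cos(.0625),np.sin(.0625),0]);N=np.array([.5375,.2095,.048])
def place(th,cx,dz,d=.058):  # cover tilt deg, far-bottom corner at station x=cx, dz above pocket floor
    R=Rdown(1.633)@Ro.from_rotvec([-np.radians(90-th),0,0]).as_matrix()
    return N+X*cx+np.array([0,0,dz])-d*R[:,2]+.012*R[:,1],R
E
python3 -c "
from h import *
p,R=place(50,.036,.15);print(p.round(3),R.round(2).tolist());rel(p,R)
p,R=place(90,.036,.15);rel(p,R);p,R=place(25,.0375,.15);print(p);rel(p,R)"
```

```text
time: 9.52
eef_pos: [0.4987, -0.2118, 0.2482]
tcp_rot: [0.79, 0.613, 0.001, 0.004]
contact_force: [0.5, -0.6, -0.7]
opening: 0.273
finger_force: 60.9
[0.545 0.21  0.25 ] [[-0.06, 0.76, 0.64], [1.0, 0.05, 0.04], [0.0, 0.64, -0.77]]
row [ 1.0507 -0.148  -0.0093] [-0.2179  0.036  -0.0949] | pos [ 0.4987 -0.2118  0.2482] F [ 0.5 -0.6 -0.7] t 9.53
row [ 1.0814 -0.0525 -0.0232] [ 0.0025  0.0014 -0.0995] | pos [ 0.4987 -0.2118  0.2482] F [ 0.5 -0.6 -0.7] t 9.53
[0.5275242  0.2088898  0.23338755]
row [ 1.037  -0.1909  0.0323] [-0.3555  0.0576 -0.0877] | pos [ 0.4987 -0.2118  0.2482] F [ 0.5 -0.6 -0.7] t 9.53
```

```bash
python3 -m handwheel '[[0.16,-0.02,0,0,0,0,-1],[0.3,-0.05,0,-0.05,0.008,-0.02,-1],[0.45,-0.07,0,-0.1,0.016,-0.04,-1],[0.6,-0.1,0,-0.15,0.025,-0.07,-1],[0.75,-0.12,0,-0.2,0.034,-0.09,-1],[0.9,-0.148,0,-0.218,0.036,-0.095,-1],[0.95,-0.148,0,-0.218,0.036,-0.095,-1],[0.95,-0.148,0,-0.218,0.036,-0.095,-1],[0.95,-0.148,0,-0.218,0.036,-0.095,-1]]'
python3 -c "
from h import *
print(monitor.get_state()['qpos'].round(3))
for th,cx,dz in((50,.036,.15),(35,.037,.1),(25,.0375,.1)):
  p,R=place(th,cx,dz);print(p.round(3));rel(p,R)"
```

```text
time: 10.65
eef_pos: [0.5331, 0.1713, 0.2418]
tcp_rot: [0.645, 0.685, 0.247, 0.229]
contact_force: [1.0, 0.2, -1.3]
opening: 0.275
finger_force: 61.0
[ 0.152 -0.247  2.234 -0.118  0.471  0.178]
[0.545 0.21  0.25 ]
row [0.0947 0.0413 0.0075] [-0.0031 -0.0011 -0.001 ] | pos [0.5331 0.1713 0.2418] F [ 1.   0.2 -1.3] t 10.65
[0.534 0.209 0.191]
row [ 0.094  -0.0747  0.1032] [-0.0865 -0.001  -0.0012] | pos [0.5331 0.1713 0.2418] F [ 1.   0.2 -1.3] t 10.65
[0.528 0.209 0.183]
row [ 0.0939 -0.0993  0.108 ] [-0.142  -0.0009 -0.0013] | pos [0.5331 0.1713 0.2418] F [ 1.   0.2 -1.3] t 10.65
```

The wrist can't go much flatter in this arm pose: q5 is nearing its limit. So I'll set the far edge in the pocket at about 58° and lower the cover with the lower finger. Then I'll push it square and press it down.

```bash
python3 -c "
from h import *
for th,cx,dz in((58,.024,.06),(58,.024,.006),):
  p,R=place(th,cx,dz);print(p.round(3));rel(p,R)"
```

```text
[0.541 0.21  0.164]
row [ 0.0936 -0.1048  0.1676] [ 0.0413 -0.0012 -0.001 ] | pos [0.5331 0.1713 0.2418] F [ 1.   0.2 -1.3] t 10.65
[0.541 0.21  0.11 ]
row [ 0.093  -0.1906  0.2719] [ 0.0413 -0.0012 -0.001 ] | pos [0.5331 0.1713 0.2418] F [ 1.   0.2 -1.3] t 10.65
```

```bash
python3 -m handwheel '[[0.093,0,0,0.041,-0.001,-0.001,-1],[0.093,-0.05,0.08,0.041,-0.001,-0.001,-1],[0.093,-0.105,0.168,0.041,-0.001,-0.001,-1],[0.093,-0.105,0.168,0.041,-0.001,-0.001,-1],[0.093,-0.105,0.168,0.041,-0.001,-0.001,-1]]'
python3 - <<'E'
from h import *
import pickle
print(monitor.get_state()['qpos'].round(3))
for th,cx,dz in((58,.024,.06),(58,.024,.006),):
  p,R=place(th,cx,dz);rel(p,R)
a=eyes.read_camera("scene")[:,:,::-1];b=eyes.read_camera("side")[:,:,::-1]
cv2.imwrite("pics/c5.png",np.hstack([crop(a,232,120,100,110,4),crop(b,180,240,100,110,4)]))
E
```

```text
time: 11.28
eef_pos: [0.5428, 0.2094, 0.1665]
tcp_rot: [0.658, 0.7, 0.203, 0.19]
contact_force: [-0.2, -0.5, -0.7]
opening: 0.272
finger_force: 61.0
[ 0.229 -0.044  2.175 -0.2    0.46   0.322]
row [ 0.001  -0.0079  0.0039] [ 0.0019 -0.0002 -0.0003] | pos [0.5428 0.2094 0.1665] F [-0.2 -0.5 -0.7] t 11.28
row [ 0.0008 -0.0802  0.1179] [ 0.0019 -0.0002 -0.0003] | pos [0.5428 0.2094 0.1665] F [-0.2 -0.5 -0.7] t 11.28
```

View pics/c5.png

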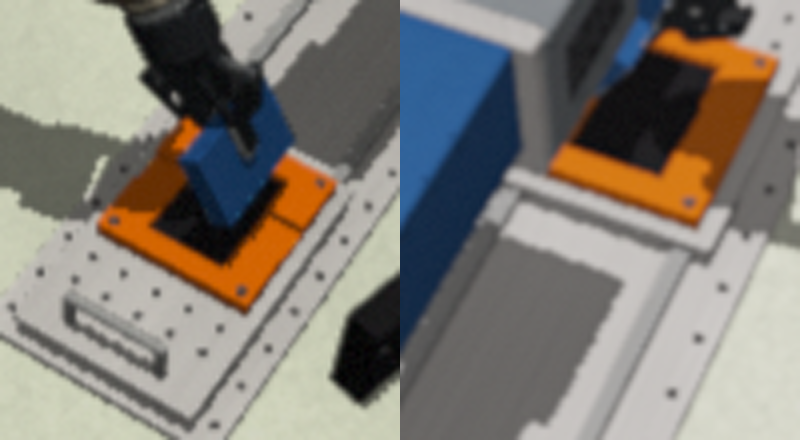

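The cover hangs tilted above the pocket, blue face outward, correctly aligned in yaw. Lowering.

```bash
python3 -m handwheel '[[0.001,-0.04,0.06,0.001,0,0,-1],[0.001,-0.07,0.1,0.001,0,0,-1],[0.001,-0.08,0.118,0.001,0,0,-1],[0.001,-0.084,0.124,0.001,0,0,-1],[0.001,-0.084,0.124,0.001,0,0,-1]]'
python3 -c "
from h import *
print(monitor.get_state()['qpos'].round(3))
for th,cx,dz in((58,.024,.003),(50,.03,.003)):
  p,R=place(th,cx,dz);rel(p,R)"
```

```text
time: 12.0
eef_pos: [0.5407, 0.2107, 0.1066]
tcp_rot: [0.658, 0.7, 0.202, 0.189]
contact_force: [0.5, 0.3, -1.2]
opening: 0.272
finger_force: 61.0
[ 0.232  0.059  2.204 -0.273  0.335  0.403]
row [-0.0025  0.0002  0.0002] [ 0.001  -0.0005  0.0001] | pos [0.5407 0.2107 0.1066] F [ 0.5  0.3 -1.2] t 12.0
row [-0.0025 -0.0075  0.0054] [-0.0435 -0.0005  0.    ] | pos [0.5407 0.2107 0.1066] F [ 0.5  0.3 -1.2] t 12.0
```

```bash
python3 -m handwheel '[[-0.002,-0.002,0.003,0,0,0,-1],[-0.002,-0.005,0.008,0,0,0,-1],[-0.002,-0.005,0.008,0,0,0,-1]]'
```

```text
time: 12.38
eef_pos: [0.5412, 0.21, 0.1033]
tcp_rot: [0.657, 0.7, 0.203, 0.19]
contact_force: [-1.3, -1.2, 3.5]
opening: 0.274
finger_force: 61.8
```

```bash
python3 -m handwheel '[[0,0.003,0,0,0,0,-0.37],[0,0.003,0,0,0,0,-0.37],[0,0.003,0,0,0,0,-0.37]]' 20; python3 -c "
from h import *
print(monitor.get_state()['qpos'].round(3))
p,R=place(58,.024,.0);rel(p,R)"
```

```text
time: 12.75
eef_pos: [0.5408, 0.2098, 0.1019]
tcp_rot: [0.658, 0.701, 0.201, 0.189]
contact_force: [0.2, -0.6, -0.1]
opening: 0.318
finger_force: 0.1
[ 0.23   0.068  2.205 -0.275  0.328  0.404]
row [-0.0001  0.0024 -0.0034] [ 0.0002 -0.0004  0.0001] | pos [0.5408 0.2098 0.1019] F [ 0.2 -0.6 -0.1] t 12.75
```

```bash
python3 -m handwheel '[[0,0.005,0,0,0,0,-0.15],[0,0.016,0,0,0,0,0.06],[0,0.026,0,0,0,0,0.25],[0,0.036,0,0,0,0,0.41],[0,0.04,0,0,0,0,0.41]]' 
python3 - <<'E'
from h import *
a=eyes.read_camera("scene")[:,:,::-1];b=eyes.read_camera("wrist")[:,:,::-1]
cv2.imwrite("pics/c6.png",np.hstack([crop(a,232,120,100,110,4),cv2.resize(b[:,100:420],(400,480))[20:460]]))
E
```

```text
time: 13.38
eef_pos: [0.555, 0.2107, 0.111]
tcp_rot: [0.658, 0.701, 0.202, 0.189]
contact_force: [-0.4, 0.6, 0.2]
opening: 0.707
finger_force: 0.1
```

View pics/c6.png

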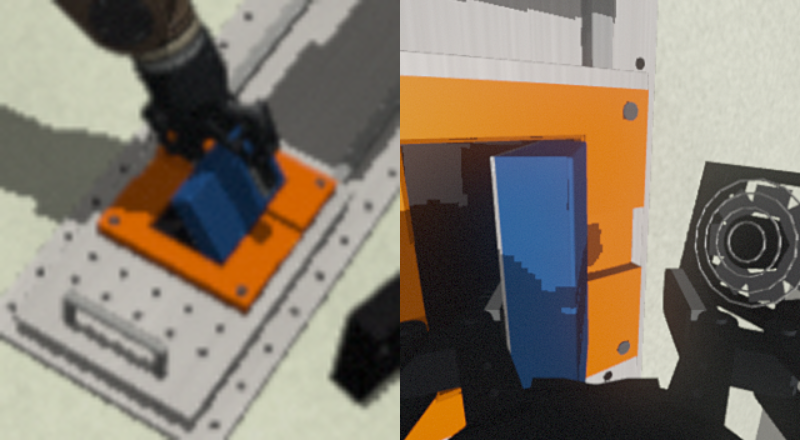

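Released: the cover stands in the pocket, leaning on the lower finger. Now I'll lower it by following the planned fingertip path.

```bash
python3 -m handwheel '[[0,-0.015,-0.005,0,0,0,0.41],[0,-0.029,-0.010,0,0,0,0.41],[0,-0.05,-0.015,0,0,0,0.41],[0,-0.073,-0.019,0,0,0,0.41],[0,-0.09,-0.02,0,0,0,0.41],[0,-0.108,-0.02,0,0,0,0.41],[0,-0.125,-0.019,0,0,0,0.41],[0,-0.14,-0.02,0,0,0,0.41],[0,-0.155,-0.024,0,0,0,0.41],[0,-0.166,-0.03,0,0,0,0.41],[0,-0.166,-0.03,0,0,0,0.41]]' 
python3 - <<'E'
from h import *
a=eyes.read_camera("scene")[:,:,::-1];b=eyes.read_camera("wrist")[:,:,::-1]
cv2.imwrite("pics/c7.png",np.hstack([crop(a,232,120,100,110,4),cv2.resize(b[:,100:420],(400,480))[20:460]]))
E
```

```text
time: 14.85
eef_pos: [0.4918, 0.2068, 0.0857]
tcp_rot: [0.658, 0.701, 0.202, 0.189]
contact_force: [0.5, 0.1, 0.4]
opening: 0.706
finger_force: 0.0
```

View pics/c7.png

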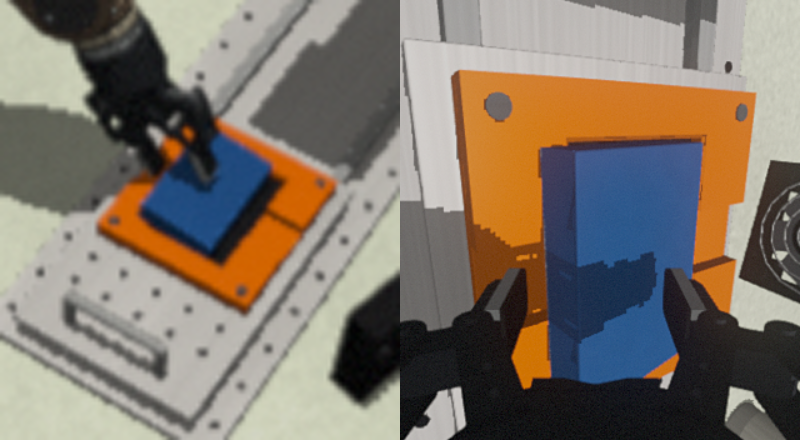

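The cover lies blue face up, its near long edge on the near rim with a gap on the far side, as predicted. I'll retreat along the tool, then bring the tool vertical and measure from above.

```bash
python3 -m handwheel '[[0,0,-0.1,0,0,0,0.41],[0,0,-0.2,0,0,0,0.41],[0,0,-0.35,0,0,0,0.41],[0,0,-0.4,0,0,0,-1],[0,0,-0.4,0,0,0,-1]]'
python3 -c "
from h import *
rel([.544,.117,.26],Rdown(1.633))"
```

```text
time: 15.58
eef_pos: [0.4079, 0.2017, 0.2238]
tcp_rot: [0.657, 0.7, 0.204, 0.19]
contact_force: [0.5, -0.4, -0.0]
opening: 0.287
finger_force: 0.0
row [-0.2328  0.324   0.0977] [ 0.1799 -0.0008  0.0003] | pos [0.4079 0.2017 0.2238] F [ 0.5 -0.4 -0. ] t 15.57
```

```bash
python3 -m handwheel '[[-0.05,0.08,0.02,0.05,0,0,-1],[-0.1,0.16,0.04,0.1,0,0,-1],[-0.2,0.28,0.07,0.15,0,0,-1],[-0.233,0.324,0.098,0.18,0,0,-1],[-0.233,0.324,0.098,0.18,0,0,-1],[-0.233,0.324,0.098,0.18,0,0,-1]]'
cat > meas.py <<'E'
from h import *
p=eyes.camera_params("wrist");im=eyes.read_camera("wrist")[:,:,::-1]
import sys;cv2.imwrite(sys.argv[1],im)
hsv=cv2.cvtColor(np.ascontiguousarray(im),cv2.COLOR_BGR2HSV);m=cv2.inRange(hsv,(100,120,30),(125,255,255))
n,l,k,_=cv2.connectedComponentsWithStats(m);i=1+np.argmax(k[1:,4]);m=(l==i).astype(np.uint8)
c=max(cv2.findContours(m,0,2)[0],key=cv2.contourArea)
h=cv2.approxPolyDP(cv2.convexHull(c),3,True)[:,0]
Y=np.array([-X[1],X[0],0])
print(k[i],"hull",h.tolist())
v=m*hsv[:,:,2]; print("V pcts",np.percentile(hsv[:,:,2][m>0],[5,50,95]))
for q in h:
    for z in(.072,):
        w=onz(p,q,z)-N;print(q,"z",z,"st x,y mm",np.round([w@X*1e3,w@Y*1e3],1))
rel([.544,.117,.26],Rdown(1.633))
E
python3 meas.py pics/m1.png
```

```text
time: 16.32
eef_pos: [0.5429, 0.1164, 0.2543]
tcp_rot: [0.685, 0.729, -0.003, -0.004]
contact_force: [-0.2, 0.4, -0.9]
opening: 0.003
finger_force: 0.0
[ 205   25   80  123 8978] hull [[205, 25], [284, 28], [282, 146], [211, 147]]
V pcts [ 68. 124. 131.]
[205  25] z 0.072 st x,y mm [-54.7  61.8]
[284  28] z 0.072 st x,y mm [24.1 58.9]
[282 146] z 0.072 st x,y mm [ 25.1 -58.4]
[211 147] z 0.072 st x,y mm [-53.5 -59.7]
row [ 0.0003  0.0038 -0.0128] [-0.0027 -0.0003  0.0004] | pos [0.5425 0.1168 0.2549] F [-0.8 -0.1 -0.4] t 16.38
```

This agrees with the plan: near edge at station x ≈ -54 mm, centred in y, yaw square. Next I'll push +x with the shut fingers.

```bash
python3 -c "
from h import *
for x,z in((-.080,.15),(-.08,.083),(-.055,.083)): rel([*(N+X*x)[:2],z],Rdown(1.633))"
```

```text
row [ 0.2321 -0.1954  0.2642] [-0.0027 -0.0003  0.0004] | pos [0.5425 0.1168 0.2549] F [-0.8 -0.1 -0.4] t 16.38
row [ 0.2319 -0.1939  0.4317] [-0.0027 -0.0003  0.0004] | pos [0.5425 0.1168 0.2549] F [-0.8 -0.1 -0.4] t 16.38
row [ 0.2318 -0.1314  0.4311] [-0.0027 -0.0003  0.0004] | pos [0.5425 0.1168 0.2549] F [-0.8 -0.1 -0.4] t 16.38
```

```bash
python3 -m handwheel '[[0.12,-0.1,0.13,-0.003,0,0,-1],[0.232,-0.195,0.264,-0.003,0,0,-1],[0.232,-0.195,0.264,-0.003,0,0,-1],[0.232,-0.195,0.35,-0.003,0,0,-1],[0.232,-0.195,0.43,-0.003,0,0,-1],[0.232,-0.195,0.43,-0.003,0,0,-1],[0.232,-0.195,0.43,-0.003,0,0,-1]]'
python3 -c "
from h import *
for x in(-.07,-.055): rel([*(N+X*x)[:2],.083],Rdown(1.633))"
```

```text
time: 17.25
eef_pos: [0.459, 0.2047, 0.0865]
tcp_rot: [0.684, 0.729, 0.002, 0.001]
contact_force: [-0.3, 0.3, 0.5]
opening: -0.004
finger_force: 0.0
row [-0.0002  0.0216  0.0089] [ 0.0017 -0.0004  0.0006] | pos [0.459  0.2047 0.0865] F [-0.3  0.3  0.5] t 17.25
row [-0.0003  0.0591  0.0091] [ 0.0017 -0.0004  0.0006] | pos [0.459  0.2047 0.0865] F [-0.3  0.3  0.5] t 17.25
```

```bash
python3 -m handwheel '[[0,0.015,0.004,0,0,0,-1],[0,0.025,0.004,0,0,0,-1],[0,0.035,0.004,0,0,0,-1],[0,0.045,0.004,0,0,0,-1],[0,0.045,0.004,0,0,0,-1]]'
python3 -m handwheel '[[0,0.005,0,0,0,0,-1],[0,0.01,0,0,0,0,-1],[0,0.01,0,0,0,0,-1]]'
python3 -c "
from h import *
st=monitor.get_state();print((st['eef_pos']-N)@X,st['contact_force'])"
```

```text
time: 17.88
eef_pos: [0.4772, 0.2053, 0.0837]
tcp_rot: [0.684, 0.729, 0.002, 0.001]
contact_force: [-0.8, -0.3, -0.0]
opening: -0.001
finger_force: 0.0
time: 18.25
eef_pos: [0.4809, 0.2056, 0.0836]
tcp_rot: [0.684, 0.729, 0.002, 0.001]
contact_force: [0.1, 0.2, 0.2]
opening: 0.002
finger_force: 0.0
-0.05677966687131624 [0.09625026 0.22131499 0.19174543]
```

```bash
python3 -m handwheel '[[0,0.003,0,0,0,0,-1],[0,0.006,0,0,0,0,-1],[0,0.008,0,0,0,0,-1],[0,0.008,0,0,0,0,-1]]'
python3 -c "
from h import *
st=monitor.get_state();print((st['eef_pos']-N)@X,st['contact_force'])"
```

```text
time: 18.75
eef_pos: [0.4841, 0.2058, 0.0837]
tcp_rot: [0.684, 0.729, 0.002, 0.001]
contact_force: [0.3, -0.1, -0.1]
opening: -0.004
finger_force: 0.1
-0.05355997029043587 [ 0.25429729 -0.1283848  -0.07507478]
```

```bash
python3 -m handwheel '[[0,-0.03,0,0,0,0,-1],[-0.05,-0.03,-0.1,0,0,0,-1],[-0.15,0.05,-0.25,0,0,0,-1],[-0.232,0.14,-0.43,0,0,0,-1],[-0.232,0.14,-0.43,0,0,0,-1],[-0.232,0.14,-0.43,0,0,0,-1]]'
python3 meas.py pics/m2.png
```

```text
time: 19.5
eef_pos: [0.5471, 0.1157, 0.2597]
tcp_rot: [0.685, 0.728, 0.004, 0.004]
contact_force: [0.2, 0.2, -0.9]
opening: -0.001
finger_force: 0.0
[ 211   26   78  121 8423] hull [[211, 26], [287, 28], [285, 144], [216, 145]]
V pcts [ 68. 125. 132.]
[211  26] z 0.072 st x,y mm [-41.1  61.1]
[287  28] z 0.072 st x,y mm [35.9 59.4]
[285 144] z 0.072 st x,y mm [ 37.  -57.9]
[216 145] z 0.072 st x,y mm [-40.4 -59. ]
row [ 0.0018 -0.0029 -0.0083] [ 0.0017 -0.0003  0.    ] | pos [0.5452 0.1163 0.2567] F [-0.8  0.1  0.4] t 19.55
```

The near edge is now at about -41 mm, so it should have dropped in. I'll press down near and far to confirm by contact height (seated top at 72 mm gives TCP ≈ 91 mm).

```bash
python3 -c "
from h import *
for x,z in((-.025,.105),(-.025,.092)): rel([*(N+X*x)[:2],z],Rdown(1.633))"
```

```text
row [ 0.2332 -0.0693  0.3791] [ 0.0017 -0.0003  0.    ] | pos [0.5452 0.1163 0.2567] F [-0.8  0.1  0.4] t 19.55
row [ 0.2332 -0.0695  0.4116] [ 0.0017 -0.0003  0.    ] | pos [0.5452 0.1163 0.2567] F [-0.8  0.1  0.4] t 19.55
```

```bash
python3 -m handwheel '[[0.1,-0.03,0.15,0.002,0,0,-1],[0.233,-0.069,0.28,0.002,0,0,-1],[0.233,-0.069,0.35,0.002,0,0,-1],[0.233,-0.069,0.379,0.002,0,0,-1],[0.233,-0.069,0.379,0.002,0,0,-1]]'
python3 -m handwheel '[[0,0,0.01,0,0,0,-1],[0,0,0.02,0,0,0,-1],[0,0,0.03,0,0,0,-1],[0,0,0.035,0,0,0,-1],[0,0,0.035,0,0,0,-1]]'
```

```text
time: 20.18
eef_pos: [0.511, 0.2077, 0.103]
tcp_rot: [0.684, 0.729, -0.002, -0.002]
contact_force: [-0.1, 0.2, -0.2]
opening: 0.003
finger_force: 0.0
time: 20.8
eef_pos: [0.5125, 0.2078, 0.091]
tcp_rot: [0.684, 0.729, -0.001, -0.001]
contact_force: [-0.8, -0.4, 5.1]
opening: -0.0
finger_force: 2.4
```

```bash
python3 -m handwheel '[[0,0,0.006,0,0,0,-1],[0,0,0.006,0,0,0,-1],[0,0,-0.03,0,0,0,-1],[0,0.06,-0.04,0,0,0,-1],[0,0.125,-0.03,0,0,0,-1],[0,0.125,-0.01,0,0,0,-1],[0,0.125,0,0,0,0,-1],[0,0.125,0.006,0,0,0,-1],[0,0.125,0.006,0,0,0,-1]]'
```

```text
time: 21.92
eef_pos: [0.5618, 0.2111, 0.091]
tcp_rot: [0.684, 0.729, -0.001, -0.001]
contact_force: [-5.6, -3.0, 16.4]
opening: -0.002
finger_force: 8.0
```

Both probes read TCP z = 0.091 under load, so the cover is fully seated. Next I'll get the push-home geometry and check the bottle's clearance.

```bash
python3 -c "
from h import *
S=eyes.camera_params('scene');print('bottle base',onz(S,(463/1.5625,415/1.5625),.0),'cap',onz(S,(468/1.5625,382/1.5625),.155))
Y=np.array([-X[1],X[0],0])
for y,z in((-.22,.2),(-.22,.082),(-.025,.082),(-.002,.082)): q=N+Y*y;print(q.round(3));rel([*q[:2],z],Rdown(1.633))"
```

```text
bottle base [ 0.7829581  -0.07388759  0.        ] cap [ 0.77358474 -0.06916754  0.155     ]
[ 0.551 -0.01   0.048]
row [-0.5501 -0.0627 -0.2722] [-0.0011  0.      0.0006] | pos [0.5618 0.2111 0.091 ] F [-5.6 -3.  16.4] t 21.93
[ 0.551 -0.01   0.048]
row [-0.5501 -0.0616  0.0228] [-0.0011  0.      0.0006] | pos [0.5618 0.2111 0.091 ] F [-5.6 -3.  16.4] t 21.93
[0.539 0.185 0.048]
row [-0.0626 -0.0608  0.0227] [-0.0011  0.      0.0006] | pos [0.5618 0.2111 0.091 ] F [-5.6 -3.  16.4] t 21.93
[0.538 0.208 0.048]
row [-0.0051 -0.0608  0.0227] [-0.0011  0.      0.0006] | pos [0.5618 0.2111 0.091 ] F [-5.6 -3.  16.4] t 21.93
```

```bash
python3 -m handwheel '[[0,0,-0.1,0,0,0,-1],[-0.1,-0.02,-0.2,0,0,0,-1],[-0.25,-0.06,-0.2,0,0,0,-1],[-0.4,-0.06,-0.2,0,0,0,-1],[-0.55,-0.06,-0.2,0,0,0,-1],[-0.55,-0.06,-0.2,0,0,0,-1],[-0.55,-0.06,-0.08,0,0,0,-1],[-0.55,-0.06,0.018,0,0,0,-1],[-0.55,-0.06,0.018,0,0,0,-1],[-0.55,-0.06,0.018,0,0,0,-1]]'
python3 -c "
from h import *
Y=np.array([-X[1],X[0],0])
for y in(-.18,-.025,-.002): q=N+Y*y;rel([*q[:2],.082],Rdown(1.633))"
```

```text
time: 23.18
eef_pos: [0.5524, -0.0092, 0.0814]
tcp_rot: [0.684, 0.729, -0.0, -0.001]
contact_force: [0.7, 0.0, 0.4]
opening: 0.003
finger_force: 0.0
row [ 0.0979 -0.0028 -0.0014] [-0.0005 -0.0002  0.0006] | pos [ 0.5524 -0.0092  0.0814] F [0.7 0.  0.4] t 23.18
row [ 0.4854 -0.0021 -0.0012] [-0.0005 -0.0002  0.0006] | pos [ 0.5524 -0.0092  0.0814] F [0.7 0.  0.4] t 23.18
row [ 0.5429 -0.0021 -0.0011] [-0.0005 -0.0002  0.0006] | pos [ 0.5524 -0.0092  0.0814] F [0.7 0.  0.4] t 23.18
```

Now a smooth push: slow at contact and slow near home.

```bash
python3 -m handwheel '[[0.03,0,0,0,0,0,-1],[0.05,0,0,0,0,0,-1],[0.08,0,0,0,0,0,-1],[0.12,0,0,0,0,0,-1],[0.17,-0.001,0,0,0,0,-1],[0.23,-0.001,0,0,0,0,-1],[0.29,-0.002,0,0,0,0,-1],[0.35,-0.002,0,0,0,0,-1],[0.4,-0.002,0,0,0,0,-1],[0.44,-0.002,0,0,0,0,-1],[0.47,-0.002,0,0,0,0,-1],[0.49,-0.002,0,0,0,0,-1]]'
python3 -m handwheel '[[0.01,0,0,0,0,0,-1],[0.02,0,0,0,0,0,-1],[0.03,0,0,0,0,0,-1],[0.035,0,0,0,0,0,-1],[0.035,0,0,0,0,0,-1]]'
```

```text
time: 24.68
eef_pos: [0.5384, 0.1863, 0.0803]
tcp_rot: [0.684, 0.729, -0.001, -0.002]
contact_force: [1.1, -3.4, 2.0]
opening: -0.001
finger_force: 1.8
time: 25.3
eef_pos: [0.5375, 0.1999, 0.0803]
tcp_rot: [0.684, 0.729, -0.001, -0.002]
contact_force: [-0.4, -1.6, 0.7]
opening: 0.001
finger_force: 0.7
```

```bash
python3 -m handwheel '[[0.01,0,0,0,0,0,-1],[0.02,0,0,0,0,0,-1],[0.03,0,0,0,0,0,-1],[0.03,0,0,0,0,0,-1]]'
```

```text
time: 25.8
eef_pos: [0.5371, 0.2081, 0.0803]
tcp_rot: [0.683, 0.73, -0.004, 0.001]
contact_force: [-0.1, -15.8, 2.9]
opening: 0.002
finger_force: 8.0
```

Home stop at 15.8 N, total travel about 0.200 m. I'll back off and check the cover numerically.

```bash
python3 -m handwheel '[[-0.06,0,0,0,0,0,-1],[-0.12,0,-0.1,0,0,0,-1],[-0.18,0,-0.25,0,0,0,-1],[-0.2,0,-0.4,0,0,0,-1],[-0.2,0,-0.45,0,0,0,-1],[-0.2,0,-0.45,0,0,0,-1]]'
python3 meas.py pics/m3.png; python3 - <<'E'
from h import *
# expected seated cover top and block corners (tray home) in the wrist and scene pictures
Y=np.array([-X[1],X[0],0]);p=eyes.camera_params("wrist")
for sx,sy in((-1,1),(1,1),(1,-1),(-1,-1)): print("exp",proj(p,N+.2*Y+X*.04*sx+Y*.06*sy+[0,0,.024]).round(1),"block",proj(p,N+.2*Y+X*.085*sx+Y*.088*sy+[0,0,.01]).round(1))
im=cv2.imread("pics/m3.png");hsv=cv2.cvtColor(im,cv2.COLOR_BGR2HSV);m=cv2.inRange(hsv,(5,150,50),(20,255,255));ys,xs=np.where(m)
print(cv2.approxPolyDP(cv2.convexHull(np.stack([xs,ys],1).astype(np.int32)),4,True)[:,0].tolist())
E
```

```text
time: 26.55
eef_pos: [0.5434, 0.1324, 0.262]
tcp_rot: [0.684, 0.729, 0.001, -0.0]
contact_force: [0.1, 0.0, -1.2]
opening: -0.002
finger_force: 0.0
exp [ 214.2 -194.6] block [ 167.3 -212.9]
exp [ 304.4 -194.6] block [ 351.5 -212.9]
exp [300.2 -44. ] block [340.5  -5.1]
exp [217.2 -44.1] block [176.6  -5.4]
[[330, 0], [159, 314], [180, 0]]Traceback (most recent call last):
  File "meas.py", line 5, in <module>
    n,l,k,_=cv2.connectedComponentsWithStats(m);i=1+np.argmax(k[1:,4]);m=(l==i).astype(np.uint8)
                                                    ~~~~~~~~~^^^^^^^^^
    return _wrapfunc(a, 'argmax', axis=axis, out=out, **kwds)
    return bound(*args, **kwds)
ValueError: attempt to get argmax of an empty sequence
```

```bash
python3 - <<'E'
from h import *
Y=np.array([-X[1],X[0],0])
for n in("scene","side"):
    p=eyes.camera_params(n);im=np.ascontiguousarray(eyes.read_camera(n)[:,:,::-1]);cv2.imwrite(f"pics/{n}F.png",im)
    for dz in(.024,.034): print(n,"exp",dz,[proj(p,N+.2*Y+X*.04*sx+Y*.06*sy+[0,0,dz]).round(1).tolist() for sx,sy in((-1,1),(1,1),(1,-1),(-1,-1))])
    o=cv2.imread(f"pics/{n}0.png")
    for c,lo,hi in(("blue",(100,120,30),(125,255,255)),("red",(0,150,60),(4,255,255)),("cup",(24,150,60),(34,255,255)),("orange",(5,180,50),(18,255,255))):
        for t,i in(("0",o),("F",im)):
            m=cv2.inRange(cv2.cvtColor(i,cv2.COLOR_BGR2HSV),lo,hi);_,l,k,ce=cv2.connectedComponentsWithStats(m)
            for j in range(1,len(k)):
                if k[j,4]>100:
                    h=cv2.approxPolyDP(cv2.convexHull(np.argwhere(l==j)[:,::-1].astype(np.int32)),2,True)[:,0].tolist() if t=="F" and c=="blue" else ""
                    print(n,c,t,k[j,4],ce[j].round(1),h)
    d=cv2.absdiff(o,im).max(2)>40;d=cv2.morphologyEx(d.astype(np.uint8),cv2.MORPH_OPEN,np.ones((3,3)))
    k=cv2.connectedComponentsWithStats(d)[2];print(n,"changed",k[1:][k[1:,4]>40].tolist())
E
```

```text
scene exp 0.024 [[310.2, 121.4], [327.2, 129.6], [313.0, 148.6], [295.7, 139.9]]
scene exp 0.034 [[310.6, 119.8], [327.6, 128.0], [313.3, 147.0], [296.0, 138.3]]
scene blue 0 2691 [194.8  21.7] 
scene blue 0 1434 [355.6  31.2] 
scene blue 0 473 [208.  243.2] 
scene blue F 541 [216.7   9.3] [[228, 24], [224, 26], [194, 0], [229, 0]]
scene blue F 1431 [355.6  31.1] [[379, 17], [372, 39], [353, 62], [328, 40], [354, 8]]
scene blue F 446 [311.5 136.7] [[325, 130], [312, 150], [297, 142], [310, 124]]
scene red 0 293 [231.2 270.2] 
scene red F 289 [231.4 270. ] 
scene cup 0 389 [199.2 204.8] 
scene cup F 379 [199.4 205. ] 
scene orange 0 331 [452.2  29.1] 
scene orange 0 163 [436.9  74.7] 
scene orange 0 973 [310.  140.8] 
scene orange F 360 [454.6  33.3] 
scene orange F 177 [427.4  44.6] 
scene orange F 712 [314.1 140.1] 
scene changed [[46, 0, 214, 111, 8130], [181, 60, 10, 22, 144], [241, 71, 78, 94, 3012], [158, 84, 137, 125, 4044], [63, 100, 23, 44, 263], [146, 100, 11, 14, 111], [115, 115, 17, 16, 146], [296, 118, 31, 31, 495], [0, 134, 94, 86, 1575], [103, 152, 103, 111, 3842], [139
[... 470 characters left out ...]
], [297, 101], [302, 74]]
side blue F 5818 [165.  296.4] [[206, 252], [209, 277], [163, 353], [127, 338], [118, 315], [169, 242], [173, 241]]
side blue F 911 [213.6 314.5] [[233, 303], [217, 334], [194, 326], [211, 295]]
side red 0 109 [269.9 174.1] 
side cup 0 391 [322.7 219.7] 
side cup F 391 [322.7 219.7] 
side orange 0 1726 [217.  315.9] 
side orange F 1474 [216.2 320. ] 
side changed [[372, 46, 80, 80, 1843], [410, 77, 46, 8, 198], [391, 107, 105, 117, 7221], [228, 121, 146, 93, 6619], [232, 167, 189, 183, 10311], [290, 177, 23, 30, 394], [426, 226, 37, 28, 319], [464, 226, 9, 17, 100], [382, 261, 79, 54, 1234], [206, 283, 46, 18, 181], [193, 294, 41, 42, 1048], [179, 330, 49, 27, 274]]
```

The cover is seated at home in both views, red and the cup are unmoved, and the arm is clear. Handing in.

```bash
python3 -c "
from plant import ctrl
print(ctrl.sign_off())"
```

```text
the job is handed in; nothing more can be done
None
```

I laid the blue cover blue side up, fully down in the nest with the tray out at its stop, then let go and pushed the tray home; the job was handed in at about 27 s, and the final camera check shows the cover still seated, with no bump to the laser head seen, and red and the cup unmoved (grey, fan and bottle not re-measured).

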